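Close and wedge a two-part plaster mould

ROBOT

A 6-joint arm with a two-finger parallel gripper is mounted at the origin on the work surface. World frame = base frame: x ahead of the robot, y to its left, z up, the work surface at z = 0. Lengths are in m, angles in degrees, forces in N, time in s.
With the tool pointing down it reaches from about 0.275 to 0.85 m from the base axis. Payload 5.2 kg.
Tool frame: the origin (TCP) lies on the mounting face of the last link; the fingertips stand 173 mm ahead of it and the grasp point (between the pads) lies 155 mm ahead of it; z points along the fingers, y is the direction in which the jaws open and shut (so a half turn about z gives the same grasp; the last joint's range is limited). The gripper opens to 85 mm and grips with 20 to 120 N. Pads are 22 mm wide; open, the fingers measure 114 mm over their backs; the gripper's body (76 mm by 85 mm) begins 54 mm behind the grasp point. The pads swing forward as they close: fully open they stand 13 mm farther back than shut.
Start: joints at [-80.317, 14.817, 87.949, -0, 77.235, -11.62], TCP at [0.2, -0.512, 0.405] pointing down, gripper open.
Joint ranges: [-179.93, 179.93], [-52.35, 119.4], [10.71, 147.94], [-69.91, 249.91], [12.55, 155.21], [-178.61, 178.61]. Speed limits (degrees/s): [147.25, 147.25, 180, 180, 180, 180].

INTERFACE

Orientations are given as a 3x3 rotation matrix whose columns are the frame's x, y, z axes.
In Python, from bench import ctrl, optics gives the robot as it stands.
- The arm moves only by the shell command python3 -m crank 'ROWS' [OPENING]. ROWS is a JSON object of lists of equal length, an entry for each row: "delta_pos": the shift along the world's x, y, z in cm, a list of three; "rotation": the turn, a rotation vector about the world's x, y, z in rad, a list of three. In form: {"delta_pos": [[tx, ty, tz], ...], "rotation": [[ax, ay, az], ...]}. A call has exactly 8 rows; each row is the pose to reach, as a shift and turn from the pose commanded when the call began; what a row does not reach only later rows make up. A row lasts 1/12 s, in which the tool goes at most 41.7 mm and 7.16 degrees, less where a joint would pass 70% of its speed; a pose out of reach is approached as far as the arm can. A call with a gripper value outside its range is refused whole. OPENING is the gripper's target within -1 to 1 (fully open at 1, half-way at 0, shut at -1), set as the call begins (- or left out, the last holds). The fingers move at their own pace and stop on an object; the grip force is fixed at half the most. Time passes only in rows, so rows that repeat a pose let the fingers close, or fill a call up. It gives the time, the measured TCP pose, the force and the opening at its end, in the units of the state.
- ctrl.get_obs(): the state, without advancing time (a new reading comes with each control period).
- optics.capture(name): name is "side" or "top" or "wrist"; returns a dict with "color" (420x560x3 uint8, blue, green, red), "z_map" (420x560 float32, m along the optical axis (not along the pixel's ray), 0 where there is no reading), "mtx" (3x3 intrinsics, pixels), "k1" (the pictures are not rectified: a ray, as slopes to the right and down, at radius r is drawn at 1 + k1 r^2 times it, then the intrinsics apply), "R" (3x3) and "t" (3): a world point X has camera coordinates R X + t. Camera axes: x right, y down, z forward; pixel columns grow to the right and rows downward; lengths in m; the calibration is good to about 2 mm. A picture is of the moment at which its call begins.
- ctrl.finish_job(): hands the job in, once; it reports no verdict.
The state is a dict: "t": time; "joint_positions": joint angles; "joint_velocities": joint speeds; "tau": joint torques, N m; "ee_pos": TCP position; "orientation": TCP orientation; "wrist_force": force on the tool from outside, world axes, zero at the start; "moment": the same for the moment, N m; "grip_width": finger opening in m.
Only numpy, scipy, OpenCV 4.12 (cv2) and the standard library are available. Lean on these libraries where they do the work, as an engineer would, in place of code of your own. Each camera call takes 0.05 s, during which the arm holds its last target. There are 200 camera calls.

TASK

Close the two-part plaster mould on the closing board: push the free end of the wooden clamp bar round its pin until the front half of the mould is pressed firmly home against the back half. Then take the loose wooden wedge, set it thin end first between the bar and the rail, and push it in until it is jammed tight and holds the mould shut with your hand away. Plaster chips, so push steadily and feel for it rather than forcing it, and leave the pots, cup and plate on the bench where they stand.

Things in the scene. Friction and masses are not known exactly. Their poses are not given: they have to be found in the camera images.
- frame: Fixed closing board. Origin on the bench; deck top z 18 mm. +x: from the mould to the rail; +y: to the pin end. Steel pin 16 mm thick at (30,155) mm, capped at z 71. Fence on the -x side; the plaster back half (50x140x85, centre y -10) stands packed out from it: its joint face is at x -54 to -42, differs from run to run and is not measured. Wooden rail, 45 high, on the +x side: see gap
- gap (a point): Middle of the wedge gap, on the deck, at (68,45) mm in the frame; axes as the frame's. The rail's inner face passes (86,45) and leans 12 degrees away from the y axis, so that the gap widens towards the bar's free end (-y). The rail runs y -20 to 110. With the mould shut the bar's outer face is at about x 50, within 5 mm
- bar: Loose wooden clamp bar 40 wide, 45 high, its hole over the pin. Origin: on the pin's axis, at its underside (z 18). +x runs along it to the free end, 365 mm from the pin, which overhangs the deck; +y is the side towards the rail. A half-round pad 8 proud on its -y side, 165 from the pin, bears on the front half. Starts 10 to 14 degrees open; shut, it lies along the frame's -y within 3 degrees. Only drags until the mould is shut, then the push rises steeply
- bar_end (a point): The place to push the bar: 335 mm from the pin on its centre line, half-way up (22.5 mm above its underside); axes as the bar's, so push its +y side, 20 mm from this point, towards its -y, swinging round the pin. Drag is 1 to 6 N; 10 to 15 N at this point seats the mould firmly, above about 20 N the plaster chips
- front_half: Loose plaster half mould, 50 (x) x 140 (y) x 85 high, 0.6 kg, standing on the deck between the bar and the back half, 3 to 20 mm from shut. Origin: centre of its underside; axes as the frame's; its joint face, with the half cavity, is on its -x side. Low cleats on the deck keep it in line
- wedge: Loose wooden wedge 110 long, 45 high, on the bench. Origin: under its middle. Thin end (24 wide) at +x, thick end (47.4) at -x, 35.7 wide in the middle. Its straight face (+y, at y 17.85) goes against the bar, its tapered face (-y, 12 degrees) against the rail; in the gap its +x points along the frame's +y. Jams tight at its middle near gap, within 30 mm. 12 to 18 N on its thick end jams it
- wedge_rib (a point): Centre of the wedge's upright hand rib: 45 long (along the wedge's x), 18 thick (y), standing from 45 to 80 mm above the wedge's underside; this point is 64 mm above it, over the wedge's origin. Grasp it here across its 18 mm; it stays above the bar and the rail when the wedge stands in the gap
- round_pot: Bystander: round clay pot, 124 wide, 104 high. Leave alone. Origin: centre of its underside
- footed_cup: Bystander: clay cup, 90 wide, 85 high. Leave alone. Origin: centre of its underside
- square_pot: Bystander: grey square pot, 85 wide, 75 high. Leave alone. Origin: centre of its underside
- plate: Bystander: small clay plate, 150 wide, 16 high. Leave alone. Origin: centre of its underside
- small_jar: Bystander: small clay jar, 76 wide, 70 high. Leave alone. Origin: centre of its underside
Mind the look-alikes: they are no part of the job. What is shaped like the front_half but black is not meant.

How it is judged (in metres and radians):
On the way:
1. the bar is swung round its pin until it presses the front half against the back half (3 N or more) (contact force between bar and front_half above 3 N and contact force between front_half and frame above 3 N), for 0.2 s.
At the end, for the whole second after the job is handed in: The wedge stands upright (5 degrees) and released in the gap within 40 mm of gap, lengthwise, and by itself keeps the mould shut: wedge on bar and rail, bar on front half and front half on back half each press by over 1.5 N; halves parallel within 1.7 degrees; all at rest (contact force between wedge and bar above 1.5 N and contact force between each of wedge, front_half and frame above 1.5 N and contact force between bar and front_half above 1.5 N and angle between the y axis of front_half and the y axis of frame, either way round below 0.03 rad and angle between front_half's own z axis and vertical below 0.05 rad and angle between wedge's own z axis and vertical below 0.08 rad and angle between the x axis of wedge and the y axis of frame, either way round below 0.12 rad and horizontal distance between wedge and gap below 0.04 m and linear speed of each of wedge, bar, front_half below 0.01 m/s); the robot touches nothing.
It fails at once if the plaster joint faces are forced together with more than 40 N (contact force between front_half and frame above 40 N).
It fails at once if a pot, cup, jar or plate on the bench is pushed more than 30 mm (distance of any of round_pot, footed_cup, square_pot, plate, small_jar from where it was at the start of the episode above 0.03 m).
It also fails if it takes over 72 s, if anything falls off the work surface, if the arm or the gripper's body presses on something with over 40 N, if the wrist force passes 120 N, or if a joint passes its speed limit or range.

## Working session

There is one attempt and no reset: what is moved stays moved. The work goes in short steps, Python scripts to look and compute and a shell command to move; the robot and the scene stay as the last step left them, time stands still between calls to the robot, and variables do not carry over. Pictures are saved under pics/ and viewed, about 8 in all and at most 12, crops included, and the job is handed in when it is done.

```bash
mkdir -p pics; ls
cat > h.py <<'E'
import numpy as np, cv2
from bench import ctrl, optics
def cap(n,f=None):
    c=optics.capture(n); np.savez('/tmp/%s.npz'%n,**c)
    if f: cv2.imwrite('pics/'+f,c['color'])
    return c
def load(n): return dict(np.load('/tmp/%s.npz'%n))
def cloud(c):
    h,w=c['z_map'].shape; v,u=np.mgrid[:h,:w].astype(float)
    k=float(c['k1']); p=np.stack([u.ravel(),v.ravel()],1)[:,None]
    s=cv2.undistortPoints(p,np.array(c['mtx'],float),np.array([k,0,0,0.])).reshape(h,w,2)
    z=c['z_map']; P=np.dstack([s[...,0]*z,s[...,1]*z,z])
    X=(P-np.array(c['t']).ravel())@np.array(c['R']); X[z==0]=np.nan
    return X
E
python3 - <<'E'
from h import *
print(ctrl.get_obs())
a=cap('top');b=cap('side')
for c in(a,b): print(c['mtx'],c['k1'],-np.array(c['R']).T@np.array(c['t']).ravel())
cv2.imwrite('pics/top1.png',cv2.resize(a['color'],(784,588)));cv2.imwrite('pics/side1.png',b['color'])
E
```

```text
pics
{'t': 0.0, 'joint_positions': array([-8.03160059e+01,  1.48618025e+01,  8.80110476e+01, -1.25990988e-03,
        7.72355635e+01, -1.16179746e+01]), 'joint_velocities': array([ 0.07384808, -0.03502159, -0.01295648, -0.02624056,  0.01742114,
        0.07117401]), 'tau': array([-7.27295992e-05, -4.46036947e+01, -2.90563810e+01, -1.68868378e-04,
        1.14475083e-02,  5.68352277e-06]), 'ee_pos': array([ 0.19980214, -0.51219834,  0.40385072]), 'orientation': array([[ 9.31677035e-01,  3.63287473e-01, -3.39430464e-04],
       [ 3.63287453e-01, -9.31675244e-01,  1.86160242e-03],
       [ 3.60057877e-04, -1.85772305e-03, -9.99998210e-01]]), 'wrist_force': array([-0.17924548,  0.77392973,  0.14668041]), 'moment': array([ 0.04689498, -0.0312227 , -0.03374238]), 'grip_width': 0.08518024824143133}
[[422.41511894   0.         277.17568717]
 [  0.         422.41511894 209.14276337]
 [  0.           0.           1.        ]] -0.0005339218392357963 [0.29642844 0.0191982  1.4861691 ]
[[412.74944916   0.         275.83736382]
 [  0.         412.74944916 210.35294048]
 [  0.           0.           1.        ]] 0.03438186123009665 [-0.01830615  0.69914282  1.12189671]
```

View pics/top1.png

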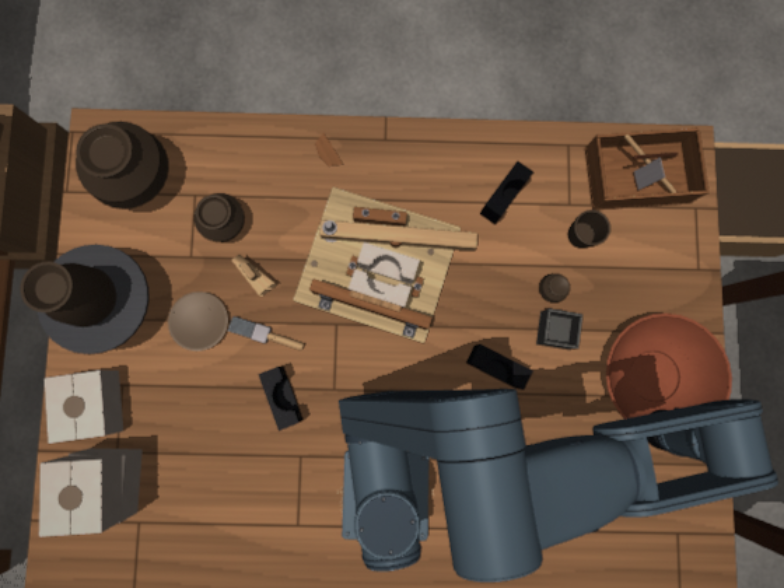

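View pics/side1.png

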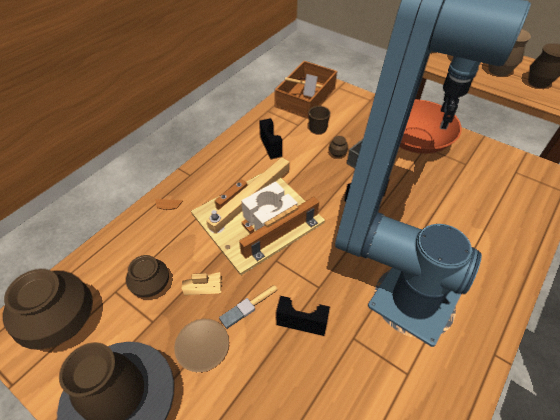

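The top view (784 px wide) shows the pin at (330,228), the bar's free end at (477,240), the rail at (381,215) and the white mould at (385,275). The wedge is at (255,275), with its rib on top. Next I'll measure them from depth.

Run:
```python
from h import *
for n in('top','side'):
    c=load(n);X=cloud(c)
    def seg(name,x0,x1,y0,y1,z0,z1):
        m=(X[...,0]>x0)&(X[...,0]<x1)&(X[...,1]>y0)&(X[...,1]<y1)&(X[...,2]>z0)&(X[...,2]<z1)
        k,l,s,cc=cv2.connectedComponentsWithStats(m.astype(np.uint8))
        for i in range(1,k):
            if s[i,4]<12: continue
            P=X[l==i]; r=cv2.minAreaRect((P[:,:2]*1000).astype(np.float32))
            print(n,name,s[i,4],'med z',round(np.median(P[:,2]),4),'mean',P.mean(0).round(4),'rect',np.round(r[0],1),np.round(r[1],1),round(r[2],1),c['color'][l==i].mean(0).round())
    print(X[int(275/1.4),int(255/1.4)],X[int(228/1.4),int(330/1.4)]) if n=='top' else 0
    seg('rib',.4,.65,.15,.4,.06,.1)
    seg('wedge',.4,.65,.15,.4,.03,.055)
    seg('barlevel',.35,.75,-.25,.17,.055,.08)
    seg('mould',.35,.75,-.25,.17,.09,.12)
    seg('deck',.35,.75,-.25,.2,.012,.025)
c=load('top')['color']; 
cv2.imwrite('pics/crop1.png',cv2.resize(c[125:250,155:350],(780,500),interpolation=cv2.INTER_CUBIC))
```

```text
[0.5217328  0.32595403 0.07615618] [0.63889108 0.14987334 0.09492563]
top rib 80 med z 0.0713 mean [0.6365 0.3882 0.0723] rect [634.5 388.3] [25.8 38.9] 70.2 [27. 34. 43.]
top rib 48 med z 0.0685 mean [0.6361 0.1613 0.0727] rect [637.4 161.8] [24.8 23.1] 0.2 [107. 119. 133.]
top rib 79 med z 0.0776 mean [0.5306 0.3422 0.077 ] rect [531.2 343.5] [46.1 17.7] 39.2 [ 82. 114. 143.]
top rib 126 med z 0.0866 mean [0.4912 0.1697 0.085 ] rect [491.5 168.7] [43.4 33. ] 72.9 [ 57.  84. 123.]
top wedge 21 med z 0.0459 mean [0.631  0.3813 0.046 ] rect [630.3 381.8] [ 5.1 43.9] 51.2 [23. 33. 45.]
top wedge 15 med z 0.0457 mean [0.6258 0.1639 0.0425] rect [625.9 164.7] [27.5  4.6] 76.8 [61. 78. 94.]
top wedge 259 med z 0.0445 mean [0.523  0.335  0.0444] rect [531.1 343.2] [114.9  43.9] 45.7 [ 92. 128. 159.]
top barlevel 21 med z 0.0687 mean [ 0.6989 -0.239   0.0677] rect [ 698.8 -238.9] [26.6  4.2] 48.1 [8. 7. 8.]
top barlevel 336 med z 0.0625 mean [0.6797 0.0291 0.0624] rect [680.7  29.3] [132.4  33.5] 87.3 [ 58.  81. 116.]
top barlevel 1253 med z 0.0625 mean [ 0.6321 -0.0248  0.0626] rect [630.3
[... 2623 characters left out ...]
.4] [143.2  53.6] 73.8 [193. 209. 221.]
side mould 616 med z 0.101 mean [0.4802 0.0361 0.1003] rect [483.5  31.2] [141.1  72.6] 73.8 [164. 193. 218.]
side mould 22 med z 0.0969 mean [0.6438 0.1558 0.0965] rect [644.9 155.6] [17.3 12.7] 24.7 [160. 172. 186.]
side deck 25 med z 0.019 mean [ 0.7062 -0.2366  0.0183] rect [ 711.2 -235.4] [47.9 24.5] 6.2 [11. 11. 14.]
side deck 41 med z 0.0164 mean [ 0.6862 -0.0852  0.0165] rect [687.  -95.1] [77.5 19. ] 81.6 [119. 186. 222.]
side deck 231 med z 0.0174 mean [ 0.5407 -0.121   0.0176] rect [ 543.7 -115.1] [ 42.7 143.1] 74.9 [142. 210. 236.]
side deck 2065 med z 0.0176 mean [0.5435 0.1096 0.0177] rect [566.5  35.6] [346.  313.8] 73.3 [126. 191. 219.]
```

View pics/crop1.png

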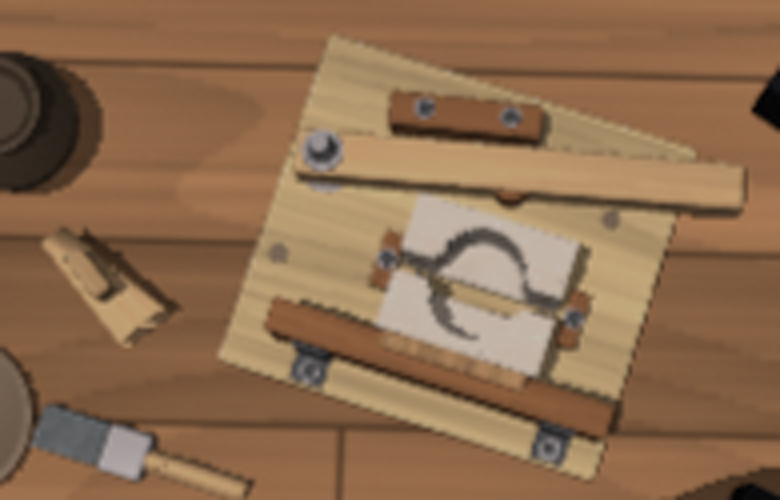

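The crop matches the depth: the wedge's thin end is upper left at (62,240), its thick end is lower right at (150,325), and the board's +y points left. I'll refine the frame, bar and wedge, and check that the finger has room next to the black look-alike.

Run:
```python
from h import *
X=np.vstack([cloud(load(n)).reshape(-1,3) for n in('top','side')]);X=X[~np.isnan(X[:,0])]
d=X[(abs(X[:,2]-.0178)<.003)&(X[:,0]>.36)&(X[:,0]<.78)&(X[:,1]>-.2)&(X[:,1]<.22)]
r=cv2.minAreaRect((d[:,:2]*1000).astype(np.float32));print('deck',r)
b=X[(abs(X[:,2]-.0625)<.004)&(X[:,0]>.58)&(X[:,0]<.655)&(X[:,1]<.11)&(X[:,1]>-.25)]
r=cv2.minAreaRect((b[:,:2]*1000).astype(np.float32));print('bar',r)
w=X[(abs(X[:,2]-.0445)<.004)&(X[:,0]>.45)&(X[:,0]<.6)&(X[:,1]>.27)&(X[:,1]<.42)]
tri=cv2.minEnclosingTriangle((w[:,:2]*1000).astype(np.float32));print('wtri',tri[1].reshape(-1,2))
k=X[(X[:,0]>.63)&(X[:,0]<.8)&(X[:,1]<-.13)&(X[:,1]>-.3)&(X[:,2]>.02)&~((X[:,0]<.66)&(X[:,1]>-.225))]
print('black',k.min(0),k.max(0)); 
k2=k[k[:,1]>-.235];print(len(k2),k2.min(0) if len(k2) else 0,k2.max(0) if len(k2) else 0)
```

```text
deck ((517.0089111328125, 31.840194702148438), (381.421875, 405.2283020019531), 73.34343719482422)
bar ((618.7742919921875, -50.58610534667969), (318.7861022949219, 72.30713653564453), 89.99462127685547)
wtri [[626.4661  446.75064]
 [511.26697 280.44464]
 [474.4393  326.9151 ]]
black [ 0.66141976 -0.2999399   0.02011447] [ 0.79980721 -0.13064379  0.09345863]
100 [ 0.66141976 -0.23473693  0.02046912] [ 0.72277219 -0.13064379  0.08820927]
```

```bash
python3 -m crank '{"delta_pos":[[4,2,0],[8,5,0],[12,8,0],[16,11,0],[20,14,0],[24,17,0],[28,20,0],[32,23,0]],"rotation":[[0,0,-0.06],[0,0,-0.12],[0,0,-0.18],[0,0,-0.24],[0,0,-0.30],[0,0,-0.36],[0,0,-0.42],[0,0,-0.48]]}' -1
```

```text
t: 0.77
ee_pos: [0.472, -0.3176, 0.4044]
orientation: [[0.994, -0.111, -0.0], [-0.111, -0.994, 0.0], [-0.0, -0.0, -1.0]]
wrist_force: [0.6, -0.5, -0.1]
grip_width: -0.0001
```

```bash
python3 -m crank '{"delta_pos":[[4,2.5,0],[8,5,0],[12,7.5,0],[16,10,0],[17.2,10,0],[17.2,10,0],[17.2,10,0],[17.2,10,0]],"rotation":[[0,0,0],[0,0,0],[0,0,0],[0,0,0],[0,0,0],[0,0,0],[0,0,0],[0,0,0]]}'
python3 - <<'E'
from h import *
c=cap('wrist','w1.png');print(ctrl.get_obs()['ee_pos'])
X=cloud(c);print(X[100::80,60::110].round(3).reshape(-1,3))
E
```

```text
t: 1.43
ee_pos: [0.6425, -0.2192, 0.4038]
orientation: [[0.994, -0.108, -0.002], [-0.108, -0.994, 0.0], [-0.002, -0.0, -1.0]]
wrist_force: [-0.2, 0.1, 0.5]
grip_width: -0.0002
[ 0.64205295 -0.21971158  0.40421684]
[[ 0.737 -0.009 -0.001]
 [ 0.724 -0.121  0.   ]
 [ 0.711 -0.229  0.001]
 [ 0.7   -0.338  0.   ]
 [ 0.689 -0.449  0.001]
 [ 0.668 -0.027  0.063]
 [ 0.647 -0.11   0.018]
 [ 0.63  -0.221 -0.001]
 [ 0.618 -0.337 -0.   ]
 [ 0.605 -0.456  0.   ]
 [ 0.585  0.008  0.05 ]
 [ 0.558 -0.092  0.017]
 [ 0.537 -0.211 -0.   ]
 [ 0.523 -0.336 -0.   ]
 [ 0.536 -0.435  0.048]
 [ 0.486  0.042  0.046]
 [ 0.658 -0.191  0.286]
 [ 0.64  -0.221  0.267]
 [ 0.651 -0.254  0.286]
 [ 0.448 -0.436  0.062]]
```

View pics/w1.png

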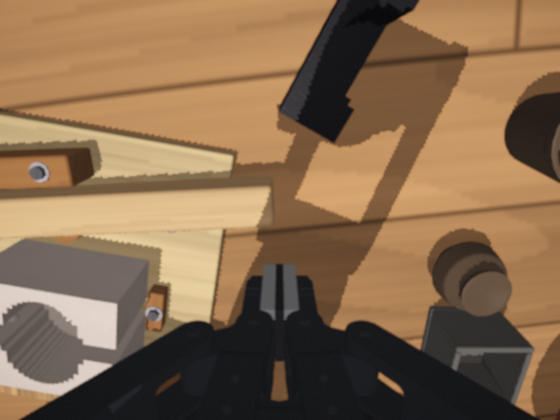

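The wrist view shows the bar's free end at (270,200) and the black look-alike's near end at (280-350,105-140). I'll measure both.

Run:
```python
from h import *
c=load('wrist');X=cloud(c)
for u,v in [(282,108),(345,135),(300,125),(320,122),(268,186),(268,205),(262,188),(262,206),(150,189),(150,214),(30,195),(30,228),(10,195),(90,155),(95,178)]: print((u,v),X[v,u].round(4))
b=X[(abs(X[...,2]-.063)<.004)&(X[...,0]>.58)&(X[...,0]<.66)&(X[...,1]<0.0)&(X[...,1]>-.23)]
for y in np.arange(-.2,0,.02):
    q=b[abs(b[:,1]-y)<.004]; print(round(y,3),q[:,0].min().round(4),q[:,0].max().round(4))
```

```text
(282, 108) [ 0.7082 -0.2303  0.0856]
(345, 135) [ 0.6703 -0.2912  0.0021]
(300, 125) [ 0.6849 -0.2468  0.001 ]
(320, 122) [ 0.6946 -0.2585  0.086 ]
(268, 186) [ 0.6413 -0.2109  0.0611]
(268, 205) [ 0.6241 -0.2089  0.0625]
(262, 188) [ 0.6402 -0.2054  0.0617]
(262, 206) [ 0.6239 -0.2034  0.0629]
(150, 189) [ 0.6481 -0.1018  0.0524]
(150, 214) [ 0.6272 -0.1006  0.0625]
(30, 195) [0.6552 0.0136 0.0528]
(30, 228) [0.6261 0.0165 0.0632]
(10, 195) [0.6565 0.0367 0.0487]
(90, 155) [ 0.6817 -0.0382  0.023 ]
(95, 178) [ 0.6577 -0.0347  0.0188]
-0.2 0.6036 0.6433
-0.18 0.6047 0.6444
-0.16 0.6062 0.6458
-0.14 0.6068 0.6466
-0.12 0.6082 0.6474
-0.1 0.6096 0.6481
-0.08 0.6099 0.6495
-0.06 0.6111 0.6507
-0.04 0.6123 0.6518
-0.02 0.6097 0.6531
```

Bar width 40 ✓, length from the pin ✓, about 13° open ✓. I'll place the closed fingers beside the bar's outer face, 320 mm from the pin.

```bash
python3 -m crank '{"delta_pos":[[1.5,2.2,0],[2.5,3.5,0],[4,5.1,0],[4,5.1,-2],[4,5.1,-5],[4,5.1,-8],[4,5.1,-10.5],[4,5.1,-13]],"rotation":[[0,0,0],[0,0,0],[0,0,0],[0,0,0],[0,0,0],[0,0,0],[0,0,0],[0,0,0]]}' && python3 -m crank '{"delta_pos":[[0,0,-2],[0,0,-3.5],[0,0,-5],[0,0,-6.5],[0,0,-6.8],[0,0,-6.8],[0,0,-6.8],[0,0,-6.8]],"rotation":[[0,0,0],[0,0,0],[0,0,0],[0,0,0],[0,0,0],[0,0,0],[0,0,0],[0,0,0]]}'
```

```text
t: 2.15
ee_pos: [0.682, -0.1685, 0.2737]
orientation: [[0.994, -0.109, -0.0], [-0.109, -0.994, 0.0], [-0.0, -0.0, -1.0]]
wrist_force: [-0.1, 0.3, -0.3]
grip_width: 0.0
t: 2.82
ee_pos: [0.6831, -0.1686, 0.2083]
orientation: [[0.994, -0.108, 0.002], [-0.108, -0.994, -0.001], [0.002, 0.001, -1.0]]
wrist_force: [0.4, -0.5, -0.1]
grip_width: 0.0002
```

```bash
python3 -m crank '{"delta_pos":[[-1,0,0],[-2,0,0],[-2.8,0,0],[-3.6,0.1,0],[-4.4,0.15,0],[-5.2,0.2,0],[-5.9,0.25,0],[-6.5,0.3,0]],"rotation":[[0,0,0],[0,0,0],[0,0,0],[0,0,0],[0,0,0],[0,0,-0.02],[0,0,-0.04],[0,0,-0.06]]}' && python3 -m crank '{"delta_pos":[[-0.3,0.03,0],[-0.5,0.06,0],[-0.7,0.1,0],[-0.9,0.13,0],[-1.1,0.16,0],[-1.3,0.2,0],[-1.3,0.2,0],[-1.3,0.2,0]],"rotation":[[0,0,0],[0,0,-0.01],[0,0,-0.02],[0,0,-0.03],[0,0,-0.04],[0,0,-0.04],[0,0,-0.04],[0,0,-0.04]]}'
```

```text
t: 3.48
ee_pos: [0.6172, -0.1652, 0.2071]
orientation: [[0.985, -0.17, 0.001], [-0.17, -0.985, -0.0], [0.001, 0.0, -1.0]]
wrist_force: [2.5, -1.4, 1.2]
grip_width: 0.0002
t: 4.15
ee_pos: [0.6045, -0.1631, 0.2065]
orientation: [[0.978, -0.207, -0.001], [-0.207, -0.978, 0.0], [-0.001, -0.0, -1.0]]
wrist_force: [0.4, -0.6, -0.8]
grip_width: 0.0002
```

```bash
for i in 1 2; do python3 -m crank '{"delta_pos":[[-0.1,0.02,0],[-0.2,0.05,0],[-0.3,0.07,0],[-0.4,0.1,0],[-0.5,0.12,0],[-0.6,0.14,0],[-0.6,0.14,0],[-0.6,0.14,0]],"rotation":[[0,0,0],[0,0,0],[0,0,0],[0,0,-0.01],[0,0,-0.01],[0,0,-0.02],[0,0,-0.02],[0,0,-0.02]]}' | grep -E 'ee|force'; done
```

```text
ee_pos: [0.5986, -0.1617, 0.2067]
wrist_force: [1.3, -0.8, -0.8]
ee_pos: [0.5926, -0.1604, 0.2068]
wrist_force: [1.9, -1.8, -0.1]
```

```bash
python3 -m crank '{"delta_pos":[[-0.1,0.02,0],[-0.2,0.05,0],[-0.3,0.07,0],[-0.4,0.1,0],[-0.4,0.1,0],[-0.4,0.1,0],[-0.4,0.1,0],[-0.4,0.1,0]],"rotation":[[0,0,0],[0,0,0],[0,0,0],[0,0,0],[0,0,0],[0,0,0],[0,0,0],[0,0,0]]}' | grep -E 'ee|force'
```

```text
ee_pos: [0.5887, -0.1593, 0.2067]
wrist_force: [1.8, -1.4, 0.8]
```

Run:
```python
from h import *
c=cap('top'); X=cloud(c); cv2.imwrite('pics/crop2.png',cv2.resize(c['color'][125:250,200:355],(775,625*0+600),interpolation=cv2.INTER_CUBIC))
o=ctrl.get_obs();print(o['wrist_force'])
b=X[(abs(X[...,2]-.0625)<.004)&(X[...,0]>.5)&(X[...,0]<.66)]
for y in np.arange(-.12,.1,.03):
    q=b[(abs(b[:,1]-y)<.004)&(b[:,0]>.57)];print(round(y,3),np.sort(q[:,0]).round(3)[[0,-1]])
q=X[(abs(X[...,2]-.102)<.004)&(X[...,0]>.4)&(X[...,0]<.6)&(abs(X[...,1])<.12)]
Rf=np.array([[.9598,.2807],[-.2807,.9598]]); f=(q[:,:2]-[.5711,.0126])@Rf
for yy in (-.075,-.07,-.065,.045,.05,.055): 
    s=np.sort(f[abs(f[:,1]-yy)<.002,0]); print(yy,s.round(4)[[0,-1]],'gap',np.diff(s).max().round(4),s[np.diff(s).argmax()].round(4))
```

```text
[ 1.13993654 -1.20581177  0.30329919]Traceback (most recent call last):
  File "<stdin>", line 6, in <module>
IndexError: index 0 is out of bounds for axis 0 with size 0
```

```bash
python3 -m crank '{"delta_pos":[[-0.1,0.03,0],[-0.2,0.05,0],[-0.3,0.08,0],[-0.4,0.1,0],[-0.4,0.1,0],[-0.4,0.1,0],[-0.4,0.1,0],[-0.4,0.1,0]],"rotation":[[0,0,0],[0,0,0],[0,0,0],[0,0,0],[0,0,0],[0,0,0],[0,0,0],[0,0,0]]}' | grep -E 'ee|force'
```

```text
ee_pos: [0.5846, -0.1583, 0.2067]
wrist_force: [0.6, -1.9, 0.3]
```

```bash
python3 -m crank '{"delta_pos":[[-0.1,0.03,0],[-0.2,0.05,0],[-0.3,0.08,0],[-0.3,0.08,0],[-0.3,0.08,0],[-0.3,0.08,0],[-0.3,0.08,0],[-0.3,0.08,0]],"rotation":[[0,0,0],[0,0,0],[0,0,0],[0,0,0],[0,0,0],[0,0,0],[0,0,0],[0,0,0]]}' | grep -E 'ee|force'
```

```text
ee_pos: [0.5817, -0.1575, 0.2066]
wrist_force: [1.8, -1.8, 0.2]
```

```bash
python3 -m crank '{"delta_pos":[[-0.05,0.01,0],[-0.1,0.03,0],[-0.15,0.04,0],[-0.2,0.06,0],[-0.2,0.06,0],[-0.2,0.06,0],[-0.2,0.06,0],[-0.2,0.06,0]],"rotation":[[0,0,0],[0,0,0],[0,0,0],[0,0,0],[0,0,0],[0,0,0],[0,0,0],[0,0,0]]}' | grep -E 'ee|force'
```

```text
ee_pos: [0.5797, -0.157, 0.2067]
wrist_force: [1.7, -1.4, -0.1]
```

```bash
python3 -m crank '{"delta_pos":[[-0.05,0.01,0],[-0.1,0.03,0],[-0.15,0.04,0],[-0.2,0.06,0],[-0.25,0.07,0],[-0.25,0.07,0],[-0.25,0.07,0],[-0.25,0.07,0]],"rotation":[[0,0,0],[0,0,0],[0,0,0],[0,0,0],[0,0,0],[0,0,0],[0,0,0],[0,0,0]]}' | grep -E 'ee|force'
```

```text
ee_pos: [0.5772, -0.1563, 0.2067]
wrist_force: [1.7, -2.7, -0.5]
```

```bash
python3 -m crank '{"delta_pos":[[-0.05,0.01,0],[-0.1,0.03,0],[-0.15,0.04,0],[-0.2,0.06,0],[-0.2,0.06,0],[-0.2,0.06,0],[-0.2,0.06,0],[-0.2,0.06,0]],"rotation":[[0,0,0],[0,0,0],[0,0,0],[0,0,0],[0,0,0],[0,0,0],[0,0,0],[0,0,0]]}' | grep -E 'ee|force'
python3 - <<'E'
from h import *
c=cap('side'); X=cloud(c); cv2.imwrite('pics/side2.png',cv2.resize(c['color'][130:290,170:360],(760,600),interpolation=cv2.INTER_CUBIC))
E
```

```text
ee_pos: [0.5752, -0.1557, 0.2067]
wrist_force: [0.7, -2.0, 0.3]
```

View pics/side2.png

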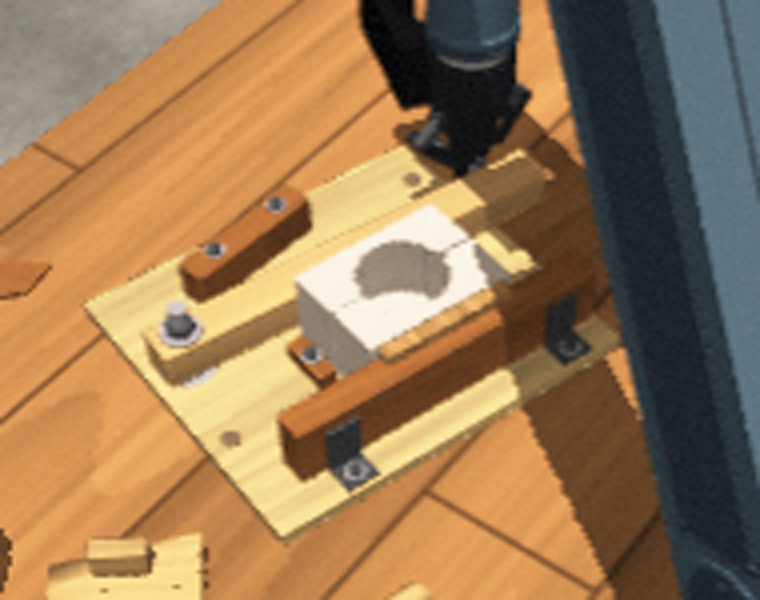

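The side crop shows the bar lying on the front half and the halves almost shut, with only a thin seam from (330,305) to (450,245). I'll keep feeling in small steps.

```bash
python3 -m crank '{"delta_pos":[[-0.05,0.01,0],[-0.1,0.03,0],[-0.15,0.04,0],[-0.15,0.04,0],[-0.15,0.04,0],[-0.15,0.04,0],[-0.15,0.04,0],[-0.15,0.04,0]],"rotation":[[0,0,0],[0,0,0],[0,0,0],[0,0,0],[0,0,0],[0,0,0],[0,0,0],[0,0,0]]}' | grep -E 'ee|force'
```

```text
ee_pos: [0.5737, -0.1553, 0.2067]
wrist_force: [1.2, -2.0, -0.4]
```

```bash
python3 -m crank '{"delta_pos":[[-0.05,0.01,0],[-0.1,0.03,0],[-0.15,0.04,0],[-0.15,0.04,0],[-0.15,0.04,0],[-0.15,0.04,0],[-0.15,0.04,0],[-0.15,0.04,0]],"rotation":[[0,0,0],[0,0,0],[0,0,0],[0,0,0],[0,0,0],[0,0,0],[0,0,0],[0,0,0]]}' | grep -E 'ee|force'
```

```text
ee_pos: [0.5723, -0.155, 0.2067]
wrist_force: [2.6, -2.6, -1.3]
```

```bash
python3 -m crank '{"delta_pos":[[-0.05,0.01,0],[-0.1,0.03,0],[-0.15,0.04,0],[-0.15,0.04,0],[-0.15,0.04,0],[-0.15,0.04,0],[-0.15,0.04,0],[-0.15,0.04,0]],"rotation":[[0,0,0],[0,0,0],[0,0,0],[0,0,0],[0,0,0],[0,0,0],[0,0,0],[0,0,0]]}' | grep -E 't:|ee|force'
```

```text
t: 11.58
ee_pos: [0.5707, -0.1545, 0.2067]
wrist_force: [1.9, -2.8, -0.7]
```

```bash
python3 -m crank '{"delta_pos":[[-0.05,0.01,0],[-0.1,0.03,0],[-0.1,0.03,0],[-0.1,0.03,0],[-0.1,0.03,0],[-0.1,0.03,0],[-0.1,0.03,0],[-0.1,0.03,0]],"rotation":[[0,0,0],[0,0,0],[0,0,0],[0,0,0],[0,0,0],[0,0,0],[0,0,0],[0,0,0]]}' | grep -E 't:|ee|force'
```

```text
t: 12.25
ee_pos: [0.57, -0.1543, 0.2067]
wrist_force: [3.7, -3.6, -1.3]
```

```bash
python3 -m crank '{"delta_pos":[[-0.05,0.01,0],[-0.1,0.03,0],[-0.1,0.03,0],[-0.1,0.03,0],[-0.1,0.03,0],[-0.1,0.03,0],[-0.1,0.03,0],[-0.1,0.03,0]],"rotation":[[0,0,0],[0,0,0],[0,0,0],[0,0,0],[0,0,0],[0,0,0],[0,0,0],[0,0,0]]}' | grep -E 't:|ee|force'
```

```text
t: 12.92
ee_pos: [0.5696, -0.1543, 0.2069]
wrist_force: [6.0, -4.1, -3.2]
```

```bash
python3 -m crank '{"delta_pos":[[-0.05,0.01,0],[-0.1,0.02,0],[-0.1,0.02,0],[-0.1,0.02,0],[-0.1,0.02,0],[-0.1,0.02,0],[-0.1,0.02,0],[-0.1,0.02,0]],"rotation":[[0,0,0],[0,0,0],[0,0,0],[0,0,0],[0,0,0],[0,0,0],[0,0,0],[0,0,0]]}' | grep -E 't:|ee|force'
```

```text
t: 13.58
ee_pos: [0.5692, -0.1542, 0.2071]
wrist_force: [8.8, -4.2, -4.2]
```

```bash
python3 -m crank '{"delta_pos":[[-0.03,0.01,0],[-0.06,0.01,0],[-0.08,0.02,0],[-0.08,0.02,0],[-0.08,0.02,0],[-0.08,0.02,0],[-0.08,0.02,0],[-0.08,0.02,0]],"rotation":[[0,0,0],[0,0,0],[0,0,0],[0,0,0],[0,0,0],[0,0,0],[0,0,0],[0,0,0]]}' | grep -E 't:|ee|force'
```

```text
t: 14.25
ee_pos: [0.5689, -0.1541, 0.2072]
wrist_force: [9.8, -3.9, -5.8]
```

```bash
python3 -m crank '{"delta_pos":[[-0.03,0.01,0],[-0.06,0.01,0],[-0.07,0.02,0],[-0.07,0.02,0],[-0.07,0.02,0],[-0.07,0.02,0],[-0.07,0.02,0],[-0.07,0.02,0]],"rotation":[[0,0,0],[0,0,0],[0,0,0],[0,0,0],[0,0,0],[0,0,0],[0,0,0],[0,0,0]]}' | grep -E 't:|ee|force'
```

```text
t: 14.92
ee_pos: [0.5687, -0.154, 0.2074]
wrist_force: [12.1, -3.7, -5.8]
```

Seated at about 12.6 N with the bar stalled. I'll back off, lift and go above the wedge.

```bash
python3 -m crank '{"delta_pos":[[1,-0.3,0],[2.5,-0.7,0],[3.5,-1,0.5],[4,-1,3],[4,-1,6],[4,-1,9],[4,-1,12],[3,1,14]],"rotation":[[0,0,0],[0,0,0],[0,0,0],[0,0,0.1],[0,0,0.2],[0,0,0.3],[0,0,0.4],[0,0,0.5]]}' 1 | grep -E 't:|ee|force' && python3 -m crank '{"delta_pos":[[-1,4,0],[-2,8,0],[-3,12,0],[-4,16,0],[-5,20,0],[-6,24,0],[-7,28,0],[-7,32,0]],"rotation":[[0,0,0.1],[0,0,0.2],[0,0,0.3],[0,0,0.4],[0,0,0.43],[0,0,0.43],[0,0,0.43],[0,0,0.43]]}'
```

```text
t: 15.58
ee_pos: [0.597, -0.1453, 0.3492]
wrist_force: [0.6, 0.1, 0.3]
t: 16.25
ee_pos: [0.5231, 0.1788, 0.3462]
orientation: [[0.776, 0.631, -0.005], [0.631, -0.776, 0.0], [-0.004, -0.003, -1.0]]
wrist_force: [0.7, -0.7, 0.6]
grip_width: 0.0853
```

```bash
python3 -m crank '{"delta_pos":[[0.1,3,0],[0.3,6,0],[0.4,9,0],[0.6,12,0],[0.7,14,0],[0.8,15.5,0],[0.8,16.5,0],[0.8,16.5,0]],"rotation":[[0,0,0],[0,0,0],[0,0,0],[0,0,0],[0,0,0],[0,0,0],[0,0,0],[0,0,0]]}'
python3 - <<'E'
from h import *
Xs={n:cloud(cap(n)) for n in('wrist','top','side')}
cv2.imwrite('pics/w2.png',load('wrist')['color'])
print(ctrl.get_obs()['ee_pos'])
for n,X in Xs.items():
    for nm,z0,z1 in(('rib',.074,.085),('body',.038,.05)):
        m=(X[...,2]>z0)&(X[...,2]<z1)&(X[...,0]>.46)&(X[...,0]<.6)&(X[...,1]>.27)&(X[...,1]<.42)
        if m.sum()>20:
            P=X[m];r=cv2.minAreaRect((P[:,:2]*1000).astype(np.float32));print(n,nm,m.sum(),P.mean(0).round(4),np.round(r[0],1),np.round(r[1],1),round(r[2],1))
X=Xs['top']  # frame check after closing
q=X[(abs(X[...,2]-.102)<.004)&(X[...,0]>.4)&(X[...,0]<.6)&(abs(X[...,1])<.12)]
r=cv2.minAreaRect((q[:,:2]*1000).astype(np.float32));print('mould',r)
q=X[(abs(X[...,2]-.0625)<.003)&(X[...,0]>.5)&(X[...,0]<.7)&(X[...,1]<.12)]
Rf=np.array([[.9598,.2807],[-.2807,.9598]]); f=(q[:,:2]-[.5711,.0126])@Rf*1000
for yy in range(-200,121,20):
    s=np.sort(f[abs(f[:,1]-yy)<3,0]); 
    if len(s)>2: g=np.diff(s);i=g.argmax();print(yy,s[[0,i,i+1,-1]].round(1))
E
```

```text
t: 16.92
ee_pos: [0.5335, 0.3431, 0.3461]
orientation: [[0.775, 0.632, -0.002], [0.632, -0.775, -0.0], [-0.001, -0.001, -1.0]]
wrist_force: [-0.2, -0.4, 0.6]
grip_width: 0.0857
[0.53419544 0.34072007 0.34650173]
wrist rib 1542 [0.532  0.3456 0.0793] [530.8 345. ] [43.9 17.9] 39.5
wrist body 4348 [0.5301 0.343  0.045 ] [533.2 340.3] [110.3  46.4] 40.7
top rib 35 [0.5281 0.3377 0.0791] [533.3 339.2] [43.8 13.5] 25.6
top body 164 [0.5135 0.3216 0.0445] [524.  337.7] [95.9 43.8] 47.3
side rib 86 [0.5301 0.3473 0.0783] [530.5 347.9] [43.6 17.9] 43.8
side body 335 [0.5231 0.3436 0.044 ] [533.5 342.7] [108.7  49. ] 40.9
mould ((510.2120666503906, 21.010635375976562), (141.72882080078125, 114.4291000366211), 73.80660247802734)
-200 [-5.9 26.  33.2 33.2]
-180 [-5.9 19.8 26.4 33.9]
-160 [-2.2 -2.2  5.5 34. ]
-140 [-0.4 31.7 35.9 35.9]
-120 [ 1.1  3.8 10.7 35.9]
-100 [ 5.5 30.7 37.6 37.8]
-80 [ 6.  26.9 34.3 34.3]
-60 [ 6.7 32.7 38.6 40.4]
-40 [ 4.1 22.  26.4 41. ]
-20 [  4.7  42.4 108.3 114.6]
0 [-17.3  43.1  95.5 124.9]
20 [  8.   44.3  90.5 117.4]
40 [  7.2  44.3  88.8 115.9]
60 [  8.1  46.3  81.1 109.9]
80 [  9.2  48.   82.9 105.3]
100 [ 11.   47.8  75.  104. ]
120 [30.1 41.1 45.5 49. ]
```

View pics/w2.png

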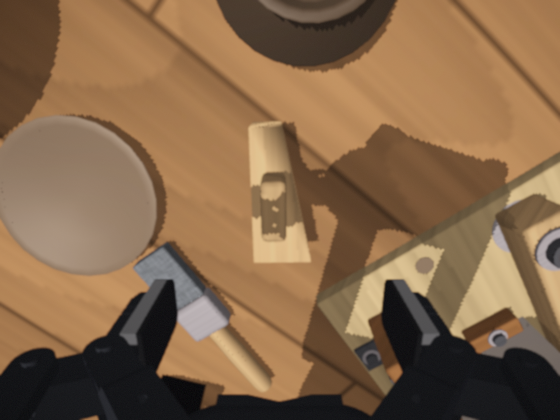

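The wrist view shows the wedge with its thin end up at (265,128), its thick end at (282,260) and the rib at (273,208). Rib centre is (531,345) at 39.5°, size 44x18 ✓, so I'll descend and grasp.

```bash
python3 -m crank '{"delta_pos":[[-0.2,0.1,-2],[-0.3,0.3,-4],[-0.3,0.3,-6],[-0.3,0.3,-8],[-0.3,0.3,-10],[-0.3,0.3,-12.1],[-0.3,0.3,-12.1],[-0.3,0.3,-12.1]],"rotation":[[0,0,0],[0,0,0],[0,0,0],[0,0,0],[0,0,0],[0,0,0],[0,0,0],[0,0,0]]}' | grep -E 't:|ee|force' && python3 -m crank '{"delta_pos":[[0,0,0],[0,0,0],[0,0,0],[0,0,0],[0,0,0],[0,0,0],[0,0,0],[0,0,0]],"rotation":[[0,0,0],[0,0,0],[0,0,0],[0,0,0],[0,0,0],[0,0,0],[0,0,0],[0,0,0]]}' -1 && python3 -c "
from h import *
o=ctrl.get_obs();print(o['ee_pos'],o['wrist_force'])"
```

```text
t: 17.73
ee_pos: [0.5311, 0.3433, 0.225]
wrist_force: [0.8, -0.4, 0.6]
t: 18.4
ee_pos: [0.5314, 0.3448, 0.2263]
orientation: [[0.776, 0.63, 0.001], [0.63, -0.776, 0.0], [0.001, 0.0, -1.0]]
wrist_force: [-1.5, -0.2, 4.0]
grip_width: 0.0166
[0.53135919 0.34477632 0.22634724] [-1.46192889 -0.18839345  4.00379677]
```

```bash
python3 -m crank '{"delta_pos":[[0,0,1],[0,0,3],[0,0,5],[0,0,7],[0,0,9],[0,0,11],[0,0,13],[0,0,13]],"rotation":[[0,0,0],[0,0,0],[0,0,0],[0,0,0],[0,0,0],[0,0,0],[0,0,0],[0,0,0]]}' | grep -E 't:|ee|force|wid' && python3 -m crank '{"delta_pos":[[0.5,-2,0],[1.5,-5,0],[2.5,-8,0],[3.5,-11,0],[4.5,-14,0],[5.5,-17,0],[6.5,-20,0],[7.5,-23,0]],"rotation":[[0,0,0.07],[0,0,0.14],[0,0,0.21],[0,0,0.28],[0,0,0.35],[0,0,0.42],[0,0,0.49],[0,0,0.56]]}' && python3 -m crank '{"delta_pos":[[1,-3,0],[2,-6,0],[3,-9,0],[3.4,-11.2,0],[3.4,-11.2,0],[3.4,-11.2,0],[3.4,-11.2,0],[3.4,-11.2,0]],"rotation":[[0,0,0.037],[0,0,0.037],[0,0,0.037],[0,0,0.037],[0,0,0.037],[0,0,0.037],[0,0,0.037],[0,0,0.037]]}'
python3 - <<'E'
from h import *
o=ctrl.get_obs();print(o['ee_pos'],o['wrist_force'])
c=cap('wrist','w3.png')
E
```

```text
t: 19.07
ee_pos: [0.5321, 0.3451, 0.3606]
wrist_force: [1.0, 0.7, -1.0]
grip_width: 0.0171
t: 19.73
ee_pos: [0.6062, 0.1132, 0.3543]
orientation: [[0.32, 0.948, -0.002], [0.948, -0.32, 0.0], [-0.001, -0.002, -1.0]]
wrist_force: [-0.3, 0.8, -1.7]
grip_width: 0.0168
t: 20.4
ee_pos: [0.6399, 0.0038, 0.3551]
orientation: [[0.287, 0.958, -0.001], [0.958, -0.287, 0.001], [0.0, -0.001, -1.0]]
wrist_force: [0.3, -0.1, -1.8]
grip_width: 0.0169
[0.639873   0.00376873 0.35505437] [ 0.26432021 -0.06288925 -1.76416602]
```

View pics/w3.png

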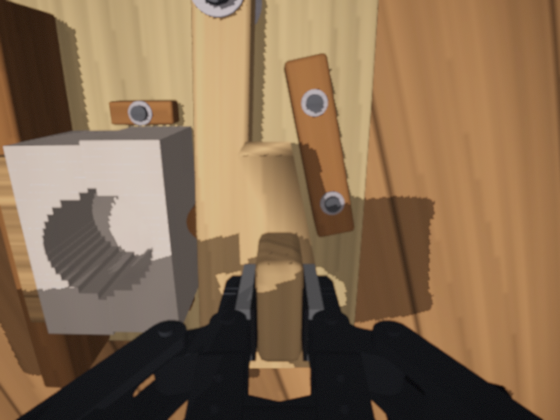

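The wrist view shows the wedge held with its thin end at (270,148), the bar on its left and the rail on its right. I'll measure the gap and the wedge's pose in the frame.

Run:
```python
from h import *
X=cloud(load('wrist')); F=X.copy()
Rf=np.array([[.9598,.2807],[-.2807,.9598]]); F[...,:2]=(X[...,:2]-[.5711,.0126])@Rf; F*=1000
print('img',[(p,F[p[1],p[0]].round(1)) for p in [(245,152),(290,150),(320,60),(345,225)]])
z=F[...,2]
for yy in range(20,111,10):
    s=F[(abs(F[...,1]-yy)<2)&(abs(z-63)<4)]; x=s[:,0]; bar=x[(x<60)];rl=x[x>66]
    w=F[(abs(F[...,1]-yy)<2)&(abs(z-175)<12)][:,0]
    print(yy,'bar',bar.max().round(1) if len(bar) else '', 'rail',rl.min().round(1) if len(rl) else '','wedge',(w.min().round(1),w.max().round(1)) if len(w) else '')
w=F[(z>150)&(z<195)&(F[...,0]>30)&(F[...,0]<100)&(F[...,1]>20)];print(len(w),w.min(0),w.max(0),np.median(w[:,2]))
q=F[(abs(z-103)<4)&(F[...,1]<70)];print('mould',q[:,0].min(),q[:,0].max(),q[:,1].min(),q[:,1].max())
```

```text
img [((245, 152), array([ 53.5,  63.9, 161.6])), ((290, 150), array([ 73.9,  64. , 157.3])), ((320, 60), array([ 96.7, 109. ,  63.1])), ((345, 225), array([119.3, -10.2,  63.1]))]
20 bar 37.1 rail 90.2 wedge (np.float64(50.7), np.float64(84.2))
30 bar 37.3 rail 88.5 wedge (np.float64(50.9), np.float64(82.3))
40 bar 37.4 rail 86.2 wedge (np.float64(50.9), np.float64(80.2))
50 bar 42.7 rail 83.9 wedge (np.float64(51.0), np.float64(77.9))
60 bar 47.1 rail 81.6 wedge (np.float64(51.0), np.float64(76.0))
70 bar 47.4 rail 78.8 wedge 
80 bar 47.9 rail 77.3 wedge 
90 bar 48.2 rail 75.2 wedge 
100 bar 48.4 rail 73.8 wedge 
110 bar 49.3 rail 73.2 wedge 
6780 [ 50.66461589  20.00419792 150.03282861] [ 83.6623806   64.7295401  194.98388627] 173.76206775745624
mould -119.89295254961951 -4.096495540710872 -80.91342769123118 62.562135571051186
```

Wedge straight face x≈51, parallel to the bar face at x 46-47. The rail face is 5-6 mm clear on the other side, so I'll lower it into the gap.

```bash
python3 -m crank '{"delta_pos":[[0.1,0,-1.5],[0.1,0,-3],[0.1,0,-4.5],[0.1,0,-6],[0.1,0,-7.5],[0.1,0,-9],[0.1,0,-9.8],[0.1,0,-9.8]],"rotation":[[0,0,0],[0,0,0],[0,0,0],[0,0,0],[0,0,0],[0,0,0],[0,0,0],[0,0,0]]}' | grep -E 't:|ee|force|wid' && python3 -m crank '{"delta_pos":[[0,0,-0.2],[0,0,-0.4],[0,0,-0.6],[0,0,-0.8],[0,0,-1.0],[0,0,-1.1],[0,0,-1.1],[0,0,-1.1]],"rotation":[[0,0,0],[0,0,0],[0,0,0],[0,0,0],[0,0,0],[0,0,0],[0,0,0],[0,0,0]]}' | grep -E 't:|ee|force|wid'
```

```text
t: 21.12
ee_pos: [0.6403, 0.0038, 0.2555]
wrist_force: [-0.3, -0.7, -2.2]
grip_width: 0.017
t: 21.78
ee_pos: [0.6413, 0.0026, 0.2467]
wrist_force: [0.3, -0.9, -0.9]
grip_width: 0.0176
```

```bash
python3 -m crank '{"delta_pos":[[0.1,0.35,0],[0.17,0.7,0],[0.25,1.05,0],[0.32,1.4,0],[0.4,1.8,0],[0.47,2.15,0],[0.47,2.15,0],[0.47,2.15,0]],"rotation":[[0,0,0],[0,0,0],[0,0,0],[0,0,0],[0,0,0],[0,0,0],[0,0,0],[0,0,0]]}' | grep -E 't:|ee|force|wid'
```

```text
t: 22.45
ee_pos: [0.646, 0.0246, 0.2467]
wrist_force: [0.2, -0.1, -1.6]
grip_width: 0.017
```

```bash
python3 -m crank '{"delta_pos":[[0.02,0.1,0],[0.05,0.2,0],[0.07,0.3,0],[0.1,0.4,0],[0.12,0.5,0],[0.12,0.5,0],[0.12,0.5,0],[0.12,0.5,0]],"rotation":[[0,0,0],[0,0,0],[0,0,0],[0,0,0],[0,0,0],[0,0,0],[0,0,0],[0,0,0]]}' | grep -E 't:|ee|force|wid'
```

```text
t: 23.12
ee_pos: [0.6472, 0.0292, 0.2467]
wrist_force: [-0.6, -0.2, -1.7]
grip_width: 0.0173
```

```bash
python3 -m crank '{"delta_pos":[[0.02,0.1,-0.05],[0.05,0.2,-0.1],[0.05,0.3,-0.15],[0.08,0.4,-0.2],[0.08,0.4,-0.22],[0.08,0.4,-0.22],[0.08,0.4,-0.22],[0.08,0.4,-0.22]],"rotation":[[0,0,0],[0,0,0],[0,0,0],[0,0,0],[0,0,0],[0,0,0],[0,0,0],[0,0,0]]}' | grep -E 't:|ee|force|wid'
```

```text
t: 23.78
ee_pos: [0.6479, 0.0333, 0.2445]
wrist_force: [-0.5, 1.1, -0.8]
grip_width: 0.0172
```

```bash
python3 -m crank '{"delta_pos":[[0.02,0.1,0],[0.05,0.2,0],[0.05,0.3,0],[0.07,0.4,0],[0.07,0.4,0],[0.07,0.4,0],[0.07,0.4,0],[0.07,0.4,0]],"rotation":[[0,0,0],[0,0,0],[0,0,0],[0,0,0],[0,0,0],[0,0,0],[0,0,0],[0,0,0]]}' | grep -E 't:|ee|force|wid'
```

```text
t: 24.45
ee_pos: [0.6484, 0.037, 0.2446]
wrist_force: [-4.2, -3.1, 2.9]
grip_width: 0.0171
```

Contact felt. I'll release, lift, go behind the thick end with closed fingers and finish with a self-aligning push.

```bash
python3 -m crank '{"delta_pos":[[0,0,0],[0,0,0],[0,0,0],[0,0,0],[0,0,1],[0,0,3],[0,0,5],[0,0,7]],"rotation":[[0,0,0],[0,0,0],[0,0,0],[0,0,0],[0,0,0],[0,0,0],[0,0,0],[0,0,0]]}' 0.3 | grep -E 't:|ee|force|wid' && python3 -m crank '{"delta_pos":[[0,0,2],[-0.5,-2,2.5],[-1.2,-4.5,2.5],[-1.9,-6.5,2.5],[-2.5,-8.5,2],[-2.5,-8.5,-1],[-2.5,-8.5,-3],[-2.5,-8.5,-5]],"rotation":[[0,0,0],[0,0,0],[0,0,0],[0,0,0],[0,0,0],[0,0,0],[0,0,0],[0,0,0]]}' -1 | grep -E 't:|ee|force|wid'
python3 - <<'E'
from h import *
c=cap('wrist');X=cloud(c);cv2.imwrite('pics/w4.png',c['color'])
F=X.copy();Rf=np.array([[.9598,.2807],[-.2807,.9598]]); F[...,:2]=(X[...,:2]-[.5711,.0126])@Rf; F*=1000
o=ctrl.get_obs()['ee_pos'];print('tcp',(o[:2]-[.5711,.0126])@Rf*1000,o[2])
z=F[...,2];m=(z>85)&(z<103)&(F[...,0]>50)&(F[...,0]<90)&(F[...,1]>0)&(F[...,1]<90);P=F[m]
print('rib',m.sum(),P.mean(0),cv2.minAreaRect(P[:,:2].astype(np.float32)))
E
```

```text
t: 25.12
ee_pos: [0.6487, 0.0373, 0.3159]
wrist_force: [0.2, 0.2, 0.2]
grip_width: 0.0556
t: 25.78
ee_pos: [0.6236, -0.0484, 0.2647]
wrist_force: [0.5, 0.2, 0.2]
grip_width: 0.0001
tcp [ 66.08823743 -43.72543548] 0.2601126297624479
rib 6283 [66.65739724 43.74446479 97.4333837 ] ((66.58145904541016, 42.997840881347656), (45.587059020996094, 17.87967300415039), 89.52416229248047)
```

View pics/w4.png

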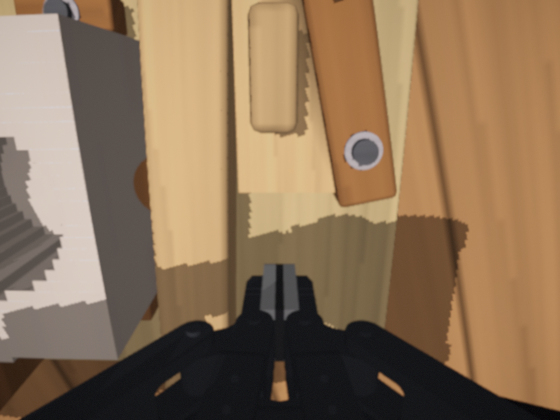

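The wrist view shows the wedge in the gap with its thick end at (285,190) and the rib at (273,65), square to the frame. Rib top at 97.4 means the wedge is on the deck. I'll lower the closed fingers behind it and push.

```bash
python3 -m crank '{"delta_pos":[[0.1,0,-1.5],[0.2,-0.1,-3],[0.3,-0.1,-4.5],[0.3,-0.1,-5.3],[0.5,0.5,-5.3],[0.6,1.0,-5.3],[0.75,1.5,-5.3],[0.75,1.5,-5.3]],"rotation":[[0,0,0],[0,0,0],[0,0,0],[0,0,0],[0,0,0],[0,0,0],[0,0,0],[0,0,0]]}' | grep -E 't:|ee|force|wid'
```

```text
t: 26.5
ee_pos: [0.6319, -0.0315, 0.2129]
wrist_force: [0.1, 0.1, 0.0]
grip_width: -0.0004
```

```bash
python3 -m crank '{"delta_pos":[[0.03,0.1,0],[0.06,0.2,0],[0.09,0.3,0],[0.12,0.4,0],[0.15,0.5,0],[0.15,0.5,0],[0.15,0.5,0],[0.15,0.5,0]],"rotation":[[0,0,0],[0,0,0],[0,0,0],[0,0,0],[0,0,0],[0,0,0],[0,0,0],[0,0,0]]}' | grep -E 't:|ee|force|wid'
```

```text
t: 27.17
ee_pos: [0.6327, -0.0279, 0.2115]
wrist_force: [0.1, -0.6, 0.6]
grip_width: -0.0002
```

```bash
python3 -m crank '{"delta_pos":[[0.03,0.1,0],[0.06,0.2,0],[0.08,0.25,0],[0.08,0.25,0],[0.08,0.25,0],[0.08,0.25,0],[0.08,0.25,0],[0.08,0.25,0]],"rotation":[[0,0,0],[0,0,0],[0,0,0],[0,0,0],[0,0,0],[0,0,0],[0,0,0],[0,0,0]]}' | grep -E 't:|ee|force|wid'
```

```text
t: 27.83
ee_pos: [0.6333, -0.0254, 0.2115]
wrist_force: [-2.1, -2.6, 1.5]
grip_width: -0.0002
```

```bash
python3 -m crank '{"delta_pos":[[0.03,0.1,0],[0.06,0.2,0],[0.06,0.2,0],[0.06,0.2,0],[0.06,0.2,0],[0.06,0.2,0],[0.06,0.2,0],[0.06,0.2,0]],"rotation":[[0,0,0],[0,0,0],[0,0,0],[0,0,0],[0,0,0],[0,0,0],[0,0,0],[0,0,0]]}' | grep -E 't:|ee|force|wid'
```

```text
t: 28.5
ee_pos: [0.6336, -0.0236, 0.2114]
wrist_force: [-3.2, -3.8, 2.4]
grip_width: -0.0003
```

```bash
python3 -m crank '{"delta_pos":[[0.03,0.1,0],[0.06,0.2,0],[0.06,0.2,0],[0.06,0.2,0],[0.06,0.2,0],[0.06,0.2,0],[0.06,0.2,0],[0.06,0.2,0]],"rotation":[[0,0,0],[0,0,0],[0,0,0],[0,0,0],[0,0,0],[0,0,0],[0,0,0],[0,0,0]]}' | grep -E 't:|ee|force|wid'
```

```text
t: 29.17
ee_pos: [0.634, -0.0218, 0.2114]
wrist_force: [-6.2, -5.5, 3.1]
grip_width: -0.0003
```

```bash
python3 -m crank '{"delta_pos":[[0.03,0.1,0],[0.06,0.2,0],[0.06,0.2,0],[0.06,0.2,0],[0.06,0.2,0],[0.06,0.2,0],[0.06,0.2,0],[0.06,0.2,0]],"rotation":[[0,0,0],[0,0,0],[0,0,0],[0,0,0],[0,0,0],[0,0,0],[0,0,0],[0,0,0]]}' | grep -E 't:|ee|force|wid'
```

```text
t: 29.83
ee_pos: [0.6343, -0.0204, 0.2114]
wrist_force: [-6.9, -7.5, 4.2]
grip_width: 0.0002
```

```bash
python3 -m crank '{"delta_pos":[[0.02,0.1,0],[0.04,0.2,0],[0.04,0.2,0],[0.04,0.2,0],[0.04,0.2,0],[0.04,0.2,0],[0.04,0.2,0],[0.04,0.2,0]],"rotation":[[0,0,0],[0,0,0],[0,0,0],[0,0,0],[0,0,0],[0,0,0],[0,0,0],[0,0,0]]}' | grep -E 't:|ee|force|wid'
```

```text
t: 30.5
ee_pos: [0.6345, -0.0187, 0.2114]
wrist_force: [-7.6, -9.6, 5.1]
grip_width: 0.0001
```

```bash
python3 -m crank '{"delta_pos":[[0,0.05,0],[0.02,0.1,0],[0.02,0.15,0],[0.02,0.15,0],[0.02,0.15,0],[0.02,0.15,0],[0.02,0.15,0],[0.02,0.15,0]],"rotation":[[0,0,0],[0,0,0],[0,0,0],[0,0,0],[0,0,0],[0,0,0],[0,0,0],[0,0,0]]}' | grep -E 't:|ee|force|wid'
```

```text
t: 31.17
ee_pos: [0.6347, -0.0174, 0.2114]
wrist_force: [-8.0, -9.3, 5.1]
grip_width: -0.0
```

```bash
python3 -m crank '{"delta_pos":[[0.02,0.1,0],[0.05,0.2,0],[0.05,0.2,0],[0.05,0.2,0],[0.05,0.2,0],[0.05,0.2,0],[0.05,0.2,0],[0.05,0.2,0]],"rotation":[[0,0,0],[0,0,0],[0,0,0],[0,0,0],[0,0,0],[0,0,0],[0,0,0],[0,0,0]]}' | grep -E 't:|ee|force|wid'
```

```text
t: 31.83
ee_pos: [0.6349, -0.0156, 0.2114]
wrist_force: [-8.7, -11.1, 6.1]
grip_width: -0.0001
```

```bash
python3 -m crank '{"delta_pos":[[0.02,0.1,0],[0.05,0.2,0],[0.05,0.2,0],[0.05,0.2,0],[0.05,0.2,0],[0.05,0.2,0],[0.05,0.2,0],[0.05,0.2,0]],"rotation":[[0,0,0],[0,0,0],[0,0,0],[0,0,0],[0,0,0],[0,0,0],[0,0,0],[0,0,0]]}' | grep -E 't:|ee|force|wid'
```

```text
t: 32.5
ee_pos: [0.6351, -0.0149, 0.2114]
wrist_force: [-11.2, -15.8, 6.6]
grip_width: -0.0004
```

Jammed: the push rose to about 18 N and motion stalled. I'll back off straight and inspect.

```bash
python3 -m crank '{"delta_pos":[[-0.1,-0.5,0],[-0.5,-1.5,0],[-1,-3,0],[-1.2,-4,1],[-1.2,-4,4],[-1.2,-4,7],[-1.2,-4,10],[-1.2,-4,13]],"rotation":[[0,0,0],[0,0,0],[0,0,0],[0,0,0],[0,0,0],[0,0,0],[0,0,0],[0,0,0]]}' | grep -E 't:|ee|force|wid'
python3 - <<'E'
from h import *
c=cap('wrist');X=cloud(c);cv2.imwrite('pics/w5.png',c['color'])
F=X.copy();Rf=np.array([[.9598,.2807],[-.2807,.9598]]); F[...,:2]=(X[...,:2]-[.5711,.0126])@Rf; F*=1000
z=F[...,2];m=(z>85)&(z<103)&(F[...,0]>50)&(F[...,0]<90)&(F[...,1]>0)&(F[...,1]<95);P=F[m]
print('rib',m.sum(),np.median(P,0),cv2.minAreaRect(P[:,:2].astype(np.float32)))
for yy in range(-60,121,20):
    s=F[(abs(F[...,1]-yy)<2)&(abs(z-63)<3)]; x=np.sort(s[:,0]); d=np.diff(x) if len(x)>1 else [0]; i=np.argmax(d)
    if len(x)>3: print(yy,x[[0,i,i+1,-1]].round(1))
q=F[(abs(z-103)<4)&(F[...,1]<62)&(F[...,0]<5)];print('mould',cv2.minAreaRect(q[:,:2].astype(np.float32)))
E
```

```text
t: 33.17
ee_pos: [0.6248, -0.052, 0.3437]
wrist_force: [1.4, 0.4, 0.6]
grip_width: -0.0001
rib 2691 [64.58495726 56.84486638 97.60025975] ((64.43153381347656, 56.6807861328125), (45.00762176513672, 17.737899780273438), 89.96070098876953)
-60 [-5.7 -4.9  2.2 41.2]
-40 [-82.2 -74.5  -5.4  41.9]
-20 [-93.5 -89.8  -5.5 116.5]
0 [-92.6 -90.1  -5.6 124. ]
20 [-81.4 -73.7  -5.4 120.2]
40 [ -4.9  53.4  74.2 116.6]
60 [ -5.1  53.4  74.3 112.3]
80 [-105.7 -103.3    6.1  108.5]
mould ((-60.45296096801758, -9.559783935546875), (144.28245544433594, 112.43678283691406), 89.1827621459961)
```

View pics/w5.png

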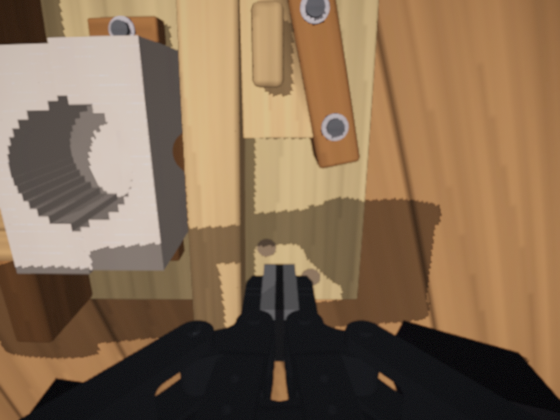

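The wrist view shows the wedge jammed, thick end at (280,138) and rib at (267,42), and the mould closed with no open seam. The wedge's middle is 12 mm from the gap point, square and upright. I'll retract and re-check for creep from the top view before handing in.

```bash
python3 -m crank '{"delta_pos":[[0,-1,1],[0,-2,3],[0,-3,4],[0,-3,4],[0,-3,4],[0,-3,4],[0,0,0],[0,0,0]],"rotation":[[0,0,0],[0,0,0],[0,0,0],[0,0,0],[0,0,0],[0,0,0],[0,0,0],[0,0,0]]}' | grep -E 't:|ee|force|wid'
python3 - <<'E'
from h import *
Rf=np.array([[.9598,.2807],[-.2807,.9598]])
for n in('wrist','side'):
    c=cap(n);X=cloud(c)
    F=X.copy(); F[...,:2]=(X[...,:2]-[.5711,.0126])@Rf; F*=1000
    z=F[...,2];m=(z>92)&(z<103)&(F[...,0]>50)&(F[...,0]<90)&(F[...,1]>0)&(F[...,1]<95);P=F[m]
    if len(P)>20:print(n,'rib',np.median(P,0),cv2.minAreaRect(P[:,:2].astype(np.float32)))
cv2.imwrite('pics/side3.png',cv2.resize(load('side')['color'][130:290,170:360],(760,600),interpolation=cv2.INTER_CUBIC))
E
```

```text
t: 33.88
ee_pos: [0.6233, -0.0492, 0.3363]
wrist_force: [-1.0, 0.6, -2.2]
grip_width: 0.0004
wrist rib [64.46349026 57.31315248 97.5649477 ] ((64.25450897216797, 56.73133850097656), (17.38058090209961, 44.74824905395508), 0.11766960471868515)
side rib [62.82143719 61.11703279 96.94343654] ((62.59635925292969, 61.285400390625), (20.08794593811035, 43.88853073120117), 1.7550880908966064)
```

View pics/side3.png

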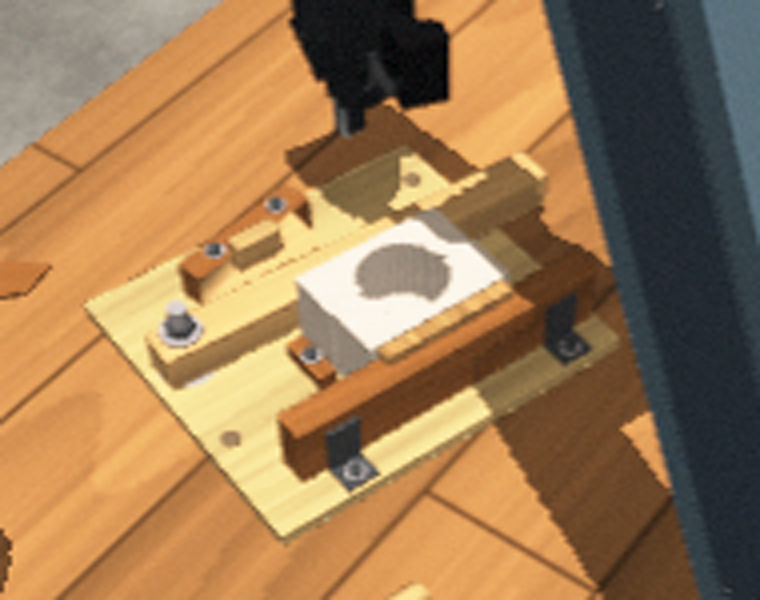

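The mould shows no seam now, the wedge sits between bar and rail at (255,245), it hasn't crept, and the robot is clear. I'll hand in.

```bash
python3 -c "
from bench import ctrl
print(ctrl.finish_job())"
```

```text
the job is handed in; nothing more can be done
None
```

The mould is shut, the wedge is jammed in the gap, and I handed the job in at about 34 s of the 72 s allowed. The hand-in gave no verdict.

- **Closing the mould:** I pushed the bar round its pin with closed fingers, in small steps. It stalled at about 12.6 N, inside the 10 to 15 N range that seats the mould.
- **Setting the wedge:** I lowered it thin end first into the gap and pushed its thick end until it stopped. The last push read about 18 N, right at the top of the 12 to 18 N range.
- **Last checks:** With the hand away, the wedge's middle was about 12 mm from the gap point. It stood on the deck, square to the frame, and two wrist-camera looks about 0.7 s apart showed no creep. No seam shows between the halves in the side picture.
- **What disagreed or went unchecked:**
  - The side camera put the wedge about 4 mm further along the gap than the wrist camera; either is within tolerance.
  - After I let go, the holding forces could not be measured. They are only inferred from the jam.
  - I did not re-measure the pots, cup, jar or plate. I felt no contact with them.
  - The final upward retract did not carry through, because I ended the call with zero-shift rows. The gripper stayed clear, with its fingertips about 16 cm above the bench.

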